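# Press the salt shaker to pop it up out of the spice block and stand it on the trivet

### The job

The salt shaker is latched down in one of the three wells of the wooden spice block. Press it down until the latch lets go and it springs up by itself, then take it out and stand it upright, wholly on the round cork trivet. Leave the two spice jars in the block latched down where they are.

Things in the scene. Friction and masses are not known exactly. Their poses are not given: they have to be found in the camera images.
- salt_shaker_mid (a point): Centre, half-way up, of the salt shaker: round, 90 mm tall, 44 mm across, above 70 mm a domed perforated cap 34 mm across; z up; 0.1 kg. Loose in one of the spice block's wells. Latched, its top is 130 mm above the worktop, 10 mm above the deck: too little to grip. Pressed and let go it rises to 45 mm above the latched height, so its upper 55 mm stand clear of the deck to be gripped from above.
- spice_a_mid (a point): Centre, half-way up, of one of two alike spice jars with flat screw caps, 106 mm tall, 46 mm across, z up; latched in another well, its top 146 mm above the worktop. The block: fixed wooden case 92 x 222 mm, its deck 120 mm above the worktop, three round 49 mm wells in a row 70 mm apart along its length; the row is roughly left-right, turned up to 23 degrees. Which thing is in which well varies.
- spice_b_mid (a point): Centre, half-way up, of the other, alike spice jar, in the third well. All wells work alike: pressing straight down on the top takes up to 8 N at 20 mm/s (a force stop under 10 N may stop short); the latch lets go after about 6 mm; a rigid stop comes at 10 mm. As the fingers then back off upwards, the damped platform raises its load by 45 mm in about a second and stays up.
- trivet: Fixed flat round cork trivet on the worktop, 140 mm in diameter, 8 mm thick. Origin at the centre of its underside, z up. The block lies left and the trivet right of the middle, or the other way round.
Mind the look-alikes: they are no part of the job. What is shaped like the part that bears salt_shaker_mid but red is not meant.

How it is judged:
On the way, in this order (a step that is already met when the one before it is completed fails the run):
1. the salt shaker is pressed down in its well by more than 4 mm (height (world z) of salt_shaker_mid below 0.081 m and distance of salt_shaker_mid from where it was at the start of the episode below 0.02 m).
2. the salt shaker has sprung up in its well, untouched by the robot (height (world z) of salt_shaker_mid above 0.12 m and distance of salt_shaker_mid from where it was at the start of the episode below 0.055 m and contact force between the fingers and salt_shaker below 0.2 N), for 0.1 s.
At the end, for the whole second after the job is handed in: The salt shaker stands upright (within 10 degrees) on the cork trivet, its axis within 50 mm of the trivet's centre, at rest and released; both spice jars are still latched down in their wells, within 15 mm of where they began (horizontal distance between salt_shaker_mid and trivet below 0.05 m and height (world z) of salt_shaker_mid between 0.046 and 0.06 m and angle between salt_shaker_mid's own z axis and vertical below 0.175 rad and distance of each of spice_a_mid, spice_b_mid from where it was at the start of the episode below 0.015 m); the robot touches nothing.
It fails at once if a spice jar is pressed out, lifted or knocked from its place (moved more than 15 mm) (distance of any of spice_a_mid, spice_b_mid from where it was at the start of the episode above 0.015 m).
It also fails if it takes over 54 s, if anything falls off the work surface, if the arm or the gripper's body presses on something with over 40 N, if the wrist force passes 120 N, or if a joint passes its speed limit or range.

### The arm

A 7-joint arm with a two-finger parallel gripper is mounted at the origin on the work surface; the furniture and walls round the work are solid. World frame = base frame: x ahead of the robot, y to its left, z up, the work surface at z = 0. Lengths are in m, angles in rad, forces in N, time in s.
With the tool pointing down it reaches from about 0.425 to 0.975 m from the base axis. Payload 16.7 kg.
Tool frame: the origin (TCP) lies at the very end of the fingers, on their centre line; the grasp point (between the pads) lies 19 mm behind it; z points along the fingers, y is the line along which they close (so a half turn about z gives the same grasp; the last joint's range is limited). The gripper opens to 85 mm and grips with 20 to 120 N. Pads are 22 mm wide; open, the fingers measure 114 mm over their backs; the gripper's body (76 mm by 85 mm) begins 54 mm behind the grasp point. The pads swing forward as they close: fully open they stand 13 mm farther back than shut.
Start: joints at [-1.312, 0.426, 0.074, 1.606, -0.034, 1.111, -0.067], TCP at [0.268, 0.62, 0.231] pointing down, gripper open.
Joint ranges: [-2.85, 2.85], [-0.5, 2.14], [-1.23, 1.37], [0.21, 2.46], [-1.02, 4.16], [0.16, 2.05], [-2.73, 2.73]. Speed limits (rad/s): [1.89, 1.89, 2.39, 2.39, 3.01, 3.01, 3.01].

### API

Orientations are given as [roll, pitch, yaw] about the fixed x, y, z axes, in that order (R = Rz(yaw) Ry(pitch) Rx(roll)).
In Python, from cell import * gives the robot as it stands.
- The arm moves only by the tool move_arm, never from a script. Its argument "series" is a list of rows, each an object with "gripper": the gripper command: -1 is shut, 1 is fully open, values between are in proportion; "delta_pos": the shift along the world's x, y, z in m, a list of three; "delta_rot": the turn, a rotation vector about the world's x, y, z in rad, a list of three. In form: [{"gripper": gripper, "delta_pos": [dx, dy, dz], "delta_rot": [ax, ay, az]}, ...]. A call has 1 to 5 rows; each row is the pose to reach, as a shift and turn from the pose commanded when the call began; what a row does not reach only later rows make up. A row lasts 1/8 s, in which the tool goes at most 62.5 mm and 10.7 degrees, less where a joint would pass 70% of its speed; a pose out of reach is approached as far as the arm can. A call with a gripper value outside its range is refused whole. The fingers move at their own pace and stop on an object; the grip force is fixed at half the most. Time passes only in rows, so rows that repeat a pose let the fingers close. It gives the time, the measured TCP pose, the force, the opening and the grip force at its end, in the units of the state.
- get_obs(): the state, without advancing time (a new reading comes with each control period).
- grab_frame(name): name is "scene" or "top" or "wrist"; returns a dict with "img" (480x640x3 uint8, red, green, blue), "range_z" (480x640 float32, m along the optical axis (not along the pixel's ray), 0 where there is no reading), "vfov" (degrees; the focal length in pixels is half the picture's height over the tangent of half this angle, whatever the lens; pixels are square), "cx", "cy" (the principal point, pixels), "origin" and "attitude" of the camera in the world; the wrist camera has in their place "hand_eye" (4x4, takes a point from camera to tool coordinates, whose origin is the TCP and whose axes are the flange's). Camera axes: x right, y up, looking along -z (the intrinsics and any distortion apply to the point x, -y, -z); pixel columns grow to the right and rows downward; lengths in m; the calibration is good to about 2 mm. A picture is of the moment at which its call begins: read the wrist's pose just before it.
- finish_job(): hands the job in; it is judged then, once.
The state is a dict: "time_s": time; "joints": joint angles; "qvel": joint speeds; "joint_efforts": joint torques, N m; "tcp_pos": TCP position; "eef_rot": TCP orientation; "ft_force": force on the tool from outside, world axes, zero at the start; "ft_torque": the same for the moment, N m; "finger_gap": finger opening in m; "grasp_force": force on a finger pad.
Only numpy, scipy, OpenCV 4.12 (cv2) and the standard library are available. Lean on these libraries where they do the work, as an engineer would, in place of code of your own. Each camera call takes 0.05 s, during which the arm holds its last target. There are 200 camera calls.

## Working session

There is one attempt and no reset: what is moved stays moved. The work goes in short steps, Python scripts to look and compute and a tool call to move; the robot and the scene stay as the last step left them, time stands still between calls to the robot, and variables do not carry over. Pictures are saved under pics/ and viewed, at most 10 in all, crops included, and the job is handed in when it is done.

Besides the shell and the picture viewer there is one more tool, called after "Request:" as name(argument=value, ...) on one line, values as JSON. move_arm: Moves the arm, as the interface text tells. Its arguments: {"type":"object","properties":{"series":{"type":"array","items":{"type":"object","properties":{"gripper":{"type":"number"},"delta_pos":{"type":"array","items":{"type":"number"}},"delta_rot":{"type":"array","items":{"type":"number"}}}}}},"required":["series"]}

```bash
mkdir -p pics; cat > h.py <<'E'
from cell import *
import numpy as np, cv2, pickle
def grab(n):
    o=get_obs(); f=grab_frame(n); f=dict(f); f['obs']=o; pickle.dump(f,open(n+'.pkl','wb')); return f
def load(n): return pickle.load(open(n+'.pkl','rb'))
E
python3 - <<'E'
from h import *
for n in("scene","top"):
    f=grab(n); cv2.imwrite(f'pics/{n}0.png',f['img'][...,::-1])
    print(n,{k:(v if not hasattr(v,'shape') or v.size<20 else v.shape) for k,v in f.items() if k!='obs'})
print(f['obs'])
E
```

```text
scene {'img': (480, 640, 3), 'range_z': (480, 640), 'vfov': 45.1672354358269, 'cx': 321.51202795043343, 'cy': 231.18299326074947, 'origin': array([-0.041957  , -0.43434714,  0.62819709]), 'attitude': array([ 0.87551625, -0.01132537, -0.85652085])}
top {'img': (480, 640, 3), 'range_z': (480, 640), 'vfov': 55.18277899312737, 'cx': 315.07783591963357, 'cy': 250.45009058599666, 'origin': array([ 0.39111635, -0.0133905 ,  0.94562058]), 'attitude': array([ 0.09418589,  0.01482184, -1.54865424])}
{'time_s': 0.05, 'joints': array([-1.31251137,  0.42671449,  0.07385175,  1.60658932, -0.03409063,
        1.11079626, -0.0670936 ]), 'qvel': array([-0.0004541 , -0.00037948,  0.00168034, -0.00081783,  0.0007011 ,
        0.00079442, -0.00104923]), 'joint_efforts': array([ 8.36021412e-03, -9.52454495e+01,  3.77545595e+00, -4.64905286e+01,
        1.94414385e-02,  6.54510513e-03, -7.04715535e-05]), 'tcp_pos': array([0.26756114, 0.61927543, 0.23063011]), 'eef_rot': array([-3.14034852e+00,  9.96199432e-05,  2.73378641e+00]), 'ft_force': array([-0.78383317, -0.74988052,  0.17045271]), 'ft_torque': array([ 0.01238502, -0.01866946,  0.04332009]), 'grasp_force': 0.0, 'finger_gap': 0.08566163021641458}
```

View pics/top0.png

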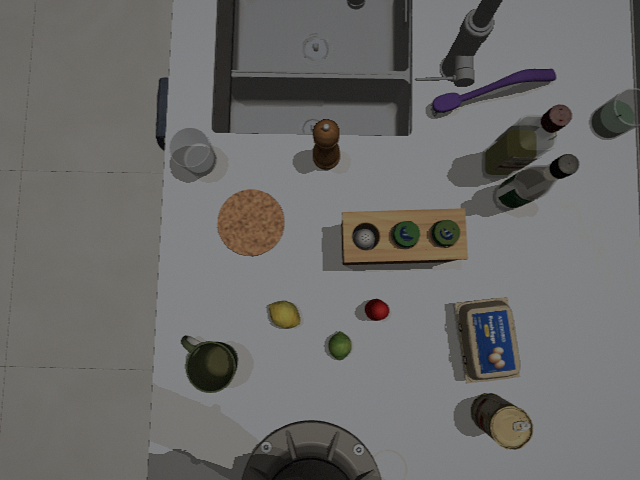

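View pics/scene0.png

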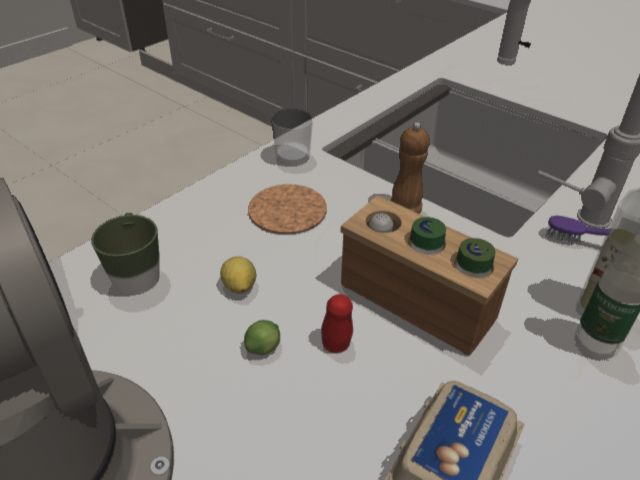

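The top view shows the trivet at (251,222) and the block around (404,236). A grey perforated cap at (366,236) sits in the left well, and green jar caps are at (406,234) and (446,233). Shaker candidates are the grey cap at (366,236) and the red shaker standing loose at (377,310). The grey one is meant: it is in a well and not red. Next I'll measure and make an enlarged crop to confirm.

```bash
cat >> h.py <<'E'
from scipy.spatial.transform import Rotation as Ro
def cam(f):
    if 'hand_eye' in f:
        o=f['obs']; R=Ro.from_euler('xyz',o['eef_rot']).as_matrix(); H=np.array(f['hand_eye'])
        return R@H[:3,:3], R@H[:3,3]+o['tcp_pos']
    return Ro.from_euler('xyz',f['attitude']).as_matrix(), np.array(f['origin'])
def ray(f,u,v):
    fl=240/np.tan(np.radians(f['vfov'])/2); R,o=cam(f)
    d=np.stack([(np.asarray(u,float)-f['cx'])/fl,-(np.asarray(v,float)-f['cy'])/fl,-np.ones(np.shape(u))],-1)
    return o,d@R.T
def onz(f,u,v,z):
    o,d=ray(f,u,v); return o+d*((z-o[2])/d[...,2])[...,None]
def cloud(f):
    v,u=np.mgrid[:480,:640]; o,d=ray(f,u,v); return o+d*f['range_z'][...,None]
def blob(m,near):
    n,l,s,c=cv2.connectedComponentsWithStats(m.astype(np.uint8)); 
    i=min((i for i in range(1,n) if s[i,4]>60),key=lambda i:np.hypot(*(c[i]-near))); return l==i
E
python3 - <<'E'
from h import *
f=load('top'); P=cloud(f); im=f['img']; h=cv2.cvtColor(im,cv2.COLOR_RGB2HSV)
np.set_printoptions(precision=4,suppress=True)
print('hsv',h[222,251],h[236,366],h[222,380],h[234,415],'P',P[222,251],P[236,366],P[217,385],P[234,406],P[400,300-10])
def fit(name,m,z):
    c=cv2.findContours(m.astype(np.uint8),0,1)[0][0][:,0,:]; (u,v),r=cv2.minEnclosingCircle(c)
    e=cv2.fitEllipse(c); print(name,'px',e[0],e[1],'onz',onz(f,*e[0],z),'medz',np.median(P[...,2][m]))
H,S,V=h[...,0].astype(int),h[...,1].astype(int),h[...,2].astype(int)
fit('trivet',blob((S>70)&(H<20),(251,222)),.008)
Z=P[...,2]
deck=blob((abs(Z-.12)<.006)&(S>60)&(H<30),(404,236))
c=cv2.findContours(deck.astype(np.uint8),0,1)[0]; c=max(c,key=len)
r=cv2.minAreaRect(c); b=cv2.boxPoints(r); Q=onz(f,b[:,0],b[:,1],.12); print('deck',b,Q,Q.mean(0),np.linalg.norm(np.diff(Q,axis=0),axis=1))
for n,a in(('jar1',(406,234)),('jar2',(446,233))): fit(n,blob((H>35)&(H<90)&(S>60),a),.146)
x=(S<50)&(V>60); x[:222]=0;x[250:]=0;x[:,:352]=0;x[:,382:]=0
fit('cap',blob(x,(366,238)),.125)
cv2.imwrite('pics/crop.png',cv2.resize(im[195:330,320:490],None,fx=4,fy=4,interpolation=2)[...,::-1])
E
```

```text
hsv [ 13 120 125] [ 21  14 125] [ 16 110 127] [ 55 113  68] P [0.5358 0.1363 0.0074] [ 0.4954 -0.0898  0.1323] [ 0.5324 -0.1249  0.1199] [ 0.4986 -0.1583  0.146 ] [ 0.1773  0.0463 -0.0008]
trivet px (250.42123413085938, 222.28839111328125) (64.96958923339844, 66.05735778808594) onz [0.5351 0.1374 0.008 ] medz 0.008986911617760884
deck [[342.24   211.68  ]
 [465.5882 207.8253]
 [467.1805 258.7756]
 [343.8322 262.6302]] [[ 0.5407 -0.0473  0.12  ]
 [ 0.5521 -0.2706  0.12  ]
 [ 0.4595 -0.2726  0.12  ]
 [ 0.4479 -0.0517  0.12  ]] [ 0.5    -0.1605  0.12  ] [0.2236 0.0926 0.2213]
jar1 px (405.9136657714844, 233.76390075683594) (24.98573112487793, 26.45231819152832) onz [ 0.499  -0.1582  0.146 ] medz 0.14645298619294744
jar2 px (445.3296203613281, 232.64317321777344) (25.124675750732422, 27.265274047851562) onz [ 0.5024 -0.2268  0.146 ] medz 0.14636596317988138
cap px (365.2489318847656, 237.37486267089844) (15.62206745147705, 17.48732566833496) onz [ 0.4938 -0.0891  0.125 ] medz 0.12773416860500997
```

View pics/crop.png

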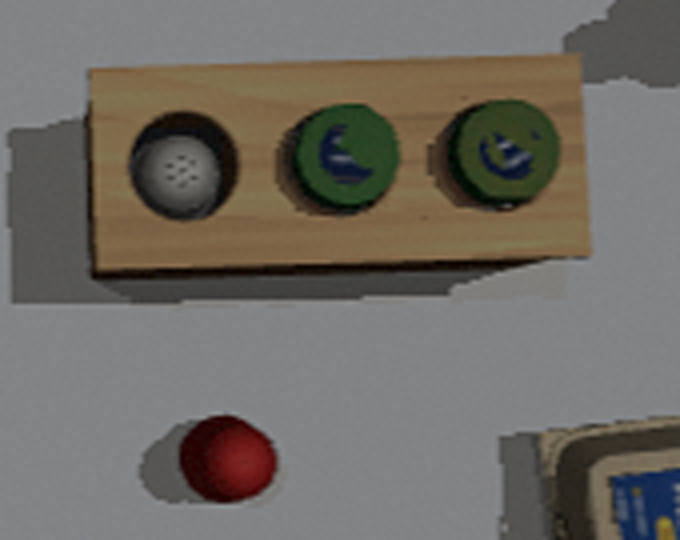

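The crop confirms it: the grey-white perforated cap is in the left well (crop about (180,170)), and the red one stands loose on the worktop. The deck measures 0.222 x 0.093 m at z=0.12 and the jar spacing is about 69 mm, so the shaker's well is at (0.496,-0.090). The trivet is at (0.535,0.137). Row yaw means a tool yaw of 1.62, which closes the fingers across the row.

Request:
move_arm(series=[{"gripper": -1,"delta_pos": [0.026,-0.044,0.006],"delta_rot": [0,0,-0.1]},{"gripper": -1,"delta_pos": [0.052,-0.088,0.012],"delta_rot": [0,0,-0.2]},{"gripper": -1,"delta_pos": [0.078,-0.132,0.018],"delta_rot": [0,0,-0.3]},{"gripper": -1,"delta_pos": [0.104,-0.176,0.02],"delta_rot": [0,0,-0.4]},{"gripper": -1,"delta_pos": [0.13,-0.22,0.02],"delta_rot": [0,0,-0.5]}])

```text
time_s: 0.72
tcp_pos: [0.3983, 0.398, 0.2513]
eef_rot: [-3.142, -0.0, 2.23]
ft_force: [1.5, 0.5, -0.8]
finger_gap: -0.0003
grasp_force: 0.0
```

Request:
move_arm(series=[{"gripper": -1,"delta_pos": [0.016,-0.052,0],"delta_rot": [0,0,-0.06]},{"gripper": -1,"delta_pos": [0.032,-0.104,0],"delta_rot": [0,0,-0.12]},{"gripper": -1,"delta_pos": [0.048,-0.156,0],"delta_rot": [0,0,-0.18]},{"gripper": -1,"delta_pos": [0.064,-0.208,0],"delta_rot": [0,0,-0.24]},{"gripper": -1,"delta_pos": [0.08,-0.26,0],"delta_rot": [0,0,-0.3]}])

```text
time_s: 1.35
tcp_pos: [0.4778, 0.1378, 0.2513]
eef_rot: [-3.142, -0.0, 1.932]
ft_force: [1.3, -0.6, -0.4]
finger_gap: -0.0001
grasp_force: 0.0
```

Request:
move_arm(series=[{"gripper": -1,"delta_pos": [0.003,-0.045,0],"delta_rot": [0,0,-0.06]},{"gripper": -1,"delta_pos": [0.006,-0.09,0],"delta_rot": [0,0,-0.12]},{"gripper": -1,"delta_pos": [0.009,-0.135,0],"delta_rot": [0,0,-0.18]},{"gripper": -1,"delta_pos": [0.012,-0.17,0],"delta_rot": [0,0,-0.24]},{"gripper": -1,"delta_pos": [0.014,-0.18,0],"delta_rot": [0,0,-0.3]}])

```text
time_s: 1.98
tcp_pos: [0.4914, -0.0425, 0.2513]
eef_rot: [-3.141, 0.0, 1.629]
ft_force: [0.6, 0.5, -0.2]
finger_gap: -0.0003
grasp_force: 0.0
```

```bash
python3 - <<'E'
from h import *
f=grab('wrist'); cv2.imwrite('pics/w1.png',f['img'][...,::-1]); print(f['obs']['tcp_pos'],f['obs']['eef_rot'],f['obs']['joints'],f['hand_eye'],f['vfov'])
E
```

```text
[ 0.4914332  -0.0424937   0.25127722] [-3.14142910e+00  8.88810088e-05  1.62852114e+00] [-0.62390946  0.1075545   0.6329059   2.00860343 -0.07325725  1.04747094
  0.10063029] [[ 8.67231676e-04  9.54559607e-01  2.98018799e-01  7.65627126e-02]
 [ 9.99998770e-01 -1.21732274e-03  9.89120509e-04  9.14575536e-04]
 [ 1.30695954e-03  2.98017574e-01 -9.54559489e-01 -1.43103779e-01]
 [ 0.00000000e+00  0.00000000e+00  0.00000000e+00  1.00000000e+00]] 69.73135171541878
```

View pics/w1.png

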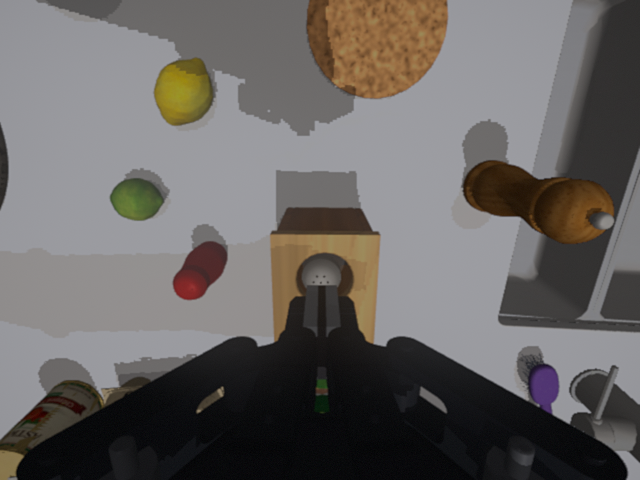

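The wrist view shows the shaker cap at about (322,274) in the end well at about (325,277), ahead of the shut fingers. I'll use it as a second view to confirm the cap position.

```bash
python3 - <<'E'
from h import *
f=load('wrist'); im=f['img']; h=cv2.cvtColor(im,cv2.COLOR_RGB2HSV).astype(int)
P=cloud(f)
m=(h[...,1]<45)&(h[...,2]>90); m[:250]=0;m[290:]=0;m[:,:300]=0;m[:,345:]=0
m=blob(m,(322,273)); v,u=np.nonzero(m); print(u.min(),u.max(),v.min(),v.max())
print('cap centre', onz(f,(u.min()+u.max())/2.,v.min()+(u.max()-u.min())/2.,.124),'width',np.ptp(onz(f,np.array([u.min(),u.max()]),np.array([275,275]),.118)[:,0]))
print('depth top z',np.percentile(P[...,2][m],[5,50,95]),P[275,322])
print('deck edges', onz(f,np.array([272,379.]),np.array([234,234.]),.12), 'trivet',P[50,380])
E
```

```text
306 339 266 284
cap centre [ 0.49584896 -0.09061373  0.124     ] width 0.028663604603993975
depth top z [0.12483477 0.12782399 0.12999696] [ 0.49487811 -0.08149801  0.12900913]
deck edges [[ 0.4513989  -0.05095131  0.12      ]
 [ 0.54024573 -0.04570014  0.12      ]] trivet [0.54172528 0.11392963 0.00773698]
```

Both views agree: the cap is at (0.4955,-0.0902) with its top at 0.130.

Request:
move_arm(series=[{"gripper": -1,"delta_pos": [0.004,-0.03,0],"delta_rot": [0,0,0]},{"gripper": -1,"delta_pos": [0.004,-0.0475,-0.04],"delta_rot": [0,0,0]},{"gripper": -1,"delta_pos": [0.004,-0.0475,-0.08],"delta_rot": [0,0,0]},{"gripper": -1,"delta_pos": [0.004,-0.0475,-0.112],"delta_rot": [0,0,0]},{"gripper": -1,"delta_pos": [0.004,-0.0475,-0.112],"delta_rot": [0,0,0]}])

```text
time_s: 2.65
tcp_pos: [0.4945, -0.0869, 0.1376]
eef_rot: [-3.137, 0.0, 1.635]
ft_force: [0.1, 0.7, 0.3]
finger_gap: -0.0002
grasp_force: 0.0
```

Request:
move_arm(series=[{"gripper": -1,"delta_pos": [0.001,-0.003,-0.003],"delta_rot": [0,0,0]},{"gripper": -1,"delta_pos": [0.001,-0.003,-0.006],"delta_rot": [0,0,0]},{"gripper": -1,"delta_pos": [0.001,-0.003,-0.0085],"delta_rot": [0,0,0]},{"gripper": -1,"delta_pos": [0.001,-0.003,-0.011],"delta_rot": [0,0,0]},{"gripper": -1,"delta_pos": [0.001,-0.003,-0.0125],"delta_rot": [0,0,0]}])

```text
time_s: 3.28
tcp_pos: [0.4971, -0.0909, 0.1271]
eef_rot: [3.141, -0.0, 1.634]
ft_force: [-0.6, -0.2, 10.8]
finger_gap: -0.0004
grasp_force: 5.1
```

Request:
move_arm(series=[{"gripper": -1,"delta_pos": [0,0,-0.002],"delta_rot": [0,0,0]},{"gripper": -1,"delta_pos": [0,0,-0.004],"delta_rot": [0,0,0]},{"gripper": -1,"delta_pos": [0,0,-0.004],"delta_rot": [0,0,0]}])

```text
time_s: 3.65
tcp_pos: [0.4972, -0.0909, 0.1231]
eef_rot: [3.141, -0.0, 1.634]
ft_force: [-0.3, 1.0, 7.6]
finger_gap: 0.0
grasp_force: 3.5
```

Request:
move_arm(series=[{"gripper": -1,"delta_pos": [0,0,-0.0013],"delta_rot": [0,0,0]},{"gripper": -1,"delta_pos": [0,0,-0.0013],"delta_rot": [0,0,0]}])

```text
time_s: 3.9
tcp_pos: [0.4972, -0.0909, 0.1219]
eef_rot: [3.141, -0.0, 1.634]
ft_force: [-0.6, 0.1, 8.4]
finger_gap: 0.0001
grasp_force: 4.0
```

Request:
move_arm(series=[{"gripper": -1,"delta_pos": [0,0,0.02],"delta_rot": [0,0,0]},{"gripper": -1,"delta_pos": [0,0,0.06],"delta_rot": [0,0,0]},{"gripper": -1,"delta_pos": [0,0,0.1],"delta_rot": [0,0,0]},{"gripper": -1,"delta_pos": [0,0,0.128],"delta_rot": [0,0,0]},{"gripper": 1,"delta_pos": [0,0,0.128],"delta_rot": [0,0,0]}])

```text
time_s: 4.53
tcp_pos: [0.4976, -0.0909, 0.2513]
eef_rot: [3.138, -0.001, 1.634]
ft_force: [0.4, 0.6, -0.1]
finger_gap: 0.0171
grasp_force: 0.0
```

Request:
move_arm(series=[{"gripper": 1,"delta_pos": [0,0,0],"delta_rot": [0,0,0]},{"gripper": 1,"delta_pos": [0,0,0],"delta_rot": [0,0,0]},{"gripper": 1,"delta_pos": [0,0,0],"delta_rot": [0,0,0]},{"gripper": 1,"delta_pos": [0,0,0],"delta_rot": [0,0,0]},{"gripper": 1,"delta_pos": [0,0,0],"delta_rot": [0,0,0]}])

```text
time_s: 5.15
tcp_pos: [0.4967, -0.091, 0.2494]
eef_rot: [-3.141, 0.0, 1.634]
ft_force: [-0.1, -0.4, 0.1]
finger_gap: 0.0856
grasp_force: 0.0
```

```bash
python3 - <<'E'
from h import *
f=grab('wrist'); g=grab('scene'); cv2.imwrite('pics/s2.png',np.vstack([g['img'][150:390,200:],])[...,::-1]); cv2.imwrite('pics/w2.png',f['img'][...,::-1]); print(f['obs']['tcp_pos'],f['obs']['eef_rot'],f['obs']['finger_gap'])
E
```

```text
[ 0.49666816 -0.09095338  0.24936329] [-3.14129114e+00  1.22587682e-04  1.63363696e+00] 0.08556933189200536
```

View pics/s2.png

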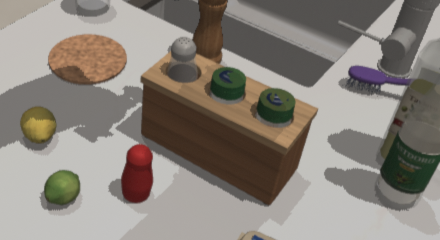

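View pics/w2.png

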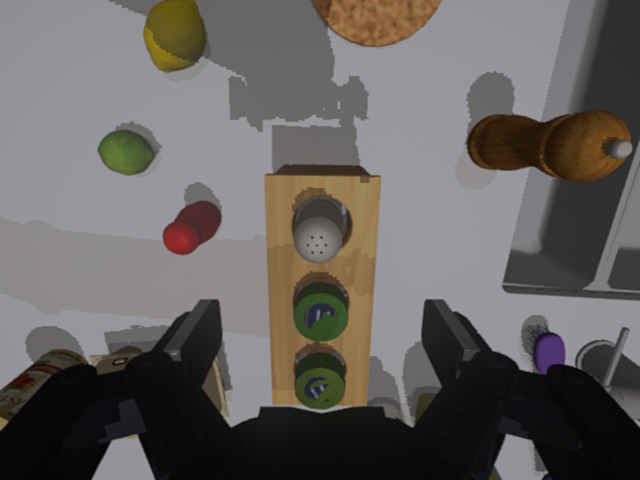

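The shaker has sprung up: scene crop (184,60), cap in the wrist view at (318,240). Both jars are still low. Now I'll descend with the fingers open.

Request:
move_arm(series=[{"gripper": 1,"delta_pos": [-0.0005,0.0005,-0.035],"delta_rot": [0,0,0]},{"gripper": 1,"delta_pos": [-0.0005,0.0005,-0.07],"delta_rot": [0,0,0]},{"gripper": 1,"delta_pos": [-0.0005,0.0005,-0.1],"delta_rot": [0,0,0]},{"gripper": 1,"delta_pos": [-0.0005,0.0005,-0.12],"delta_rot": [0,0,0]},{"gripper": 1,"delta_pos": [-0.0005,0.0005,-0.128],"delta_rot": [0,0,0]}])

```text
time_s: 5.88
tcp_pos: [0.4957, -0.0904, 0.1206]
eef_rot: [-3.14, 0.0, 1.634]
ft_force: [-0.0, -0.1, -0.6]
finger_gap: 0.0856
grasp_force: 0.0
```

Request:
move_arm(series=[{"gripper": -1,"delta_pos": [0,0,0],"delta_rot": [0,0,0]},{"gripper": -1,"delta_pos": [0,0,0],"delta_rot": [0,0,0]},{"gripper": -1,"delta_pos": [0,0,0],"delta_rot": [0,0,0]},{"gripper": -1,"delta_pos": [0,0,0],"delta_rot": [0,0,0]},{"gripper": -1,"delta_pos": [0,0,0],"delta_rot": [0,0,0]}])

```text
time_s: 6.5
tcp_pos: [0.4964, -0.0903, 0.1218]
eef_rot: [3.141, -0.0, 1.634]
ft_force: [0.7, -0.2, 3.0]
finger_gap: 0.0361
grasp_force: 59.1
```

The gap is 36 mm, narrower than the body, so it may be gripping the neck. I'll lift slowly and check.

Request:
move_arm(series=[{"gripper": -1,"delta_pos": [0,0,0.006],"delta_rot": [0,0,0]},{"gripper": -1,"delta_pos": [0,0,0.012],"delta_rot": [0,0,0]},{"gripper": -1,"delta_pos": [0,0,0.018],"delta_rot": [0,0,0]},{"gripper": -1,"delta_pos": [0,0,0.024],"delta_rot": [0,0,0]},{"gripper": -1,"delta_pos": [0,0,0.024],"delta_rot": [0,0,0]}])

```text
time_s: 7.12
tcp_pos: [0.4965, -0.0903, 0.146]
eef_rot: [3.141, -0.0, 1.634]
ft_force: [0.5, 0.1, -0.9]
finger_gap: 0.0358
grasp_force: 59.2
```

```bash
python3 - <<'E'
from h import *
g=grab('scene'); cv2.imwrite('pics/s3.png',cv2.resize(g['img'][130:310,300:540],None,fx=3,fy=3)[...,::-1]); print(g['obs']['ft_force'],g['obs']['finger_gap'])
E
```

```text
[ 0.54551652  0.11938627 -0.87099731] 0.03584760235716169
```

View pics/s3.png

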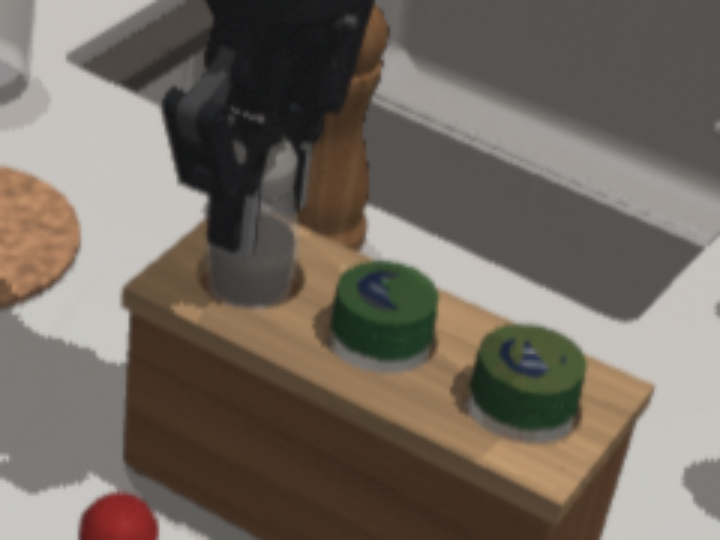

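The shaker is held at its waist and rising with the fingers, with weight of about 0.9 N on the wrist. The jars are undisturbed. I'll lift it out and carry it over.

Request:
move_arm(series=[{"gripper": -1,"delta_pos": [0,0,0.015],"delta_rot": [0,0,0]},{"gripper": -1,"delta_pos": [0,0,0.03],"delta_rot": [0,0,0]},{"gripper": -1,"delta_pos": [0,0,0.05],"delta_rot": [0,0,0]},{"gripper": -1,"delta_pos": [0,0,0.065],"delta_rot": [0,0,0]},{"gripper": -1,"delta_pos": [0,0,0.065],"delta_rot": [0,0,0]}])

```text
time_s: 7.8
tcp_pos: [0.4968, -0.0903, 0.2117]
eef_rot: [3.139, -0.001, 1.634]
ft_force: [-0.3, 0.1, -0.3]
finger_gap: 0.0359
grasp_force: 59.4
```

Request:
move_arm(series=[{"gripper": -1,"delta_pos": [0.003,0.02,0],"delta_rot": [0,0,0]},{"gripper": -1,"delta_pos": [0.008,0.05,0],"delta_rot": [0,0,0]},{"gripper": -1,"delta_pos": [0.014,0.08,0],"delta_rot": [0,0,0]},{"gripper": -1,"delta_pos": [0.019,0.11,0],"delta_rot": [0,0,0]},{"gripper": -1,"delta_pos": [0.024,0.14,0],"delta_rot": [0,0,0]}])

```text
time_s: 8.43
tcp_pos: [0.52, 0.0506, 0.2099]
eef_rot: [-3.141, 0.0, 1.634]
ft_force: [-0.5, 0.3, 0.2]
finger_gap: 0.036
grasp_force: 59.4
```

Request:
move_arm(series=[{"gripper": -1,"delta_pos": [0.004,0.03,0],"delta_rot": [0,0,0]},{"gripper": -1,"delta_pos": [0.009,0.06,0],"delta_rot": [0,0,0]},{"gripper": -1,"delta_pos": [0.0135,0.08,-0.01],"delta_rot": [0,0,0]},{"gripper": -1,"delta_pos": [0.0145,0.0875,-0.03],"delta_rot": [0,0,0]},{"gripper": -1,"delta_pos": [0.0145,0.0875,-0.06],"delta_rot": [0,0,0]}])

```text
time_s: 9.05
tcp_pos: [0.5349, 0.1377, 0.1493]
eef_rot: [3.141, -0.0, 1.635]
ft_force: [0.5, -0.3, -1.6]
finger_gap: 0.0362
grasp_force: 59.4
```

Request:
move_arm(series=[{"gripper": -1,"delta_pos": [0,0,-0.03],"delta_rot": [0,0,0]},{"gripper": -1,"delta_pos": [0,0,-0.06],"delta_rot": [0,0,0]},{"gripper": -1,"delta_pos": [0,0,-0.08],"delta_rot": [0,0,0]},{"gripper": -1,"delta_pos": [0,0,-0.09],"delta_rot": [0,0,0]},{"gripper": -1,"delta_pos": [0,0,-0.09],"delta_rot": [0,0,0]}])

```text
time_s: 9.68
tcp_pos: [0.5344, 0.1366, 0.0598]
eef_rot: [-3.14, 0.001, 1.633]
ft_force: [-0.1, -0.1, 0.1]
finger_gap: 0.0362
grasp_force: 59.3
```

```bash
python3 - <<'E'
from h import *
g=grab('scene'); cv2.imwrite('pics/s4.png',cv2.resize(g['img'][100:280,180:420],None,fx=3,fy=3)[...,::-1]); print(g['obs']['tcp_pos'],g['obs']['ft_force'],g['obs']['finger_gap'])
E
```

```text
[0.53437021 0.13661381 0.05980693] [-0.07108969 -0.14012017  0.1287523 ] 0.03615301900448103
```

View pics/s4.png

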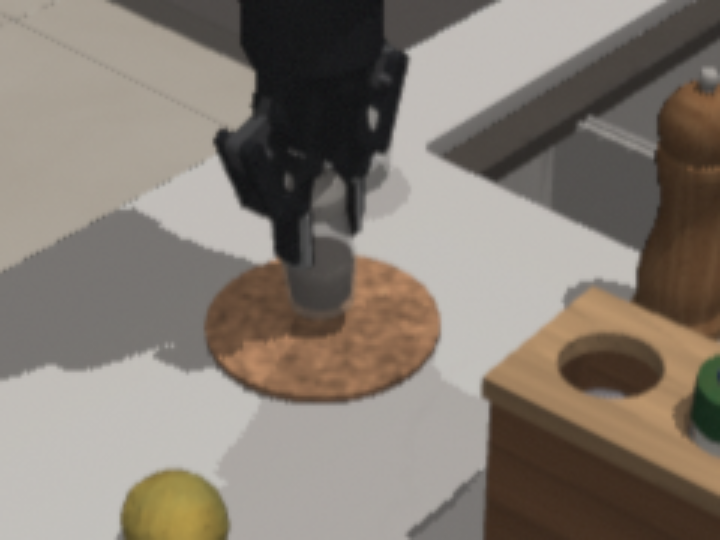

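The shaker hangs upright over the trivet, with its base at crop (322,308), and the well is empty. I'll lower it slowly, watching the force.

Request:
move_arm(series=[{"gripper": -1,"delta_pos": [0,0,-0.004],"delta_rot": [0,0,0]},{"gripper": -1,"delta_pos": [0,0,-0.008],"delta_rot": [0,0,0]},{"gripper": -1,"delta_pos": [0,0,-0.011],"delta_rot": [0,0,0]},{"gripper": -1,"delta_pos": [0,0,-0.012],"delta_rot": [0,0,0]},{"gripper": -1,"delta_pos": [0,0,-0.012],"delta_rot": [0,0,0]}])

```text
time_s: 10.35
tcp_pos: [0.5347, 0.1371, 0.0485]
eef_rot: [-3.141, 0.0, 1.634]
ft_force: [-0.6, 0.1, -0.9]
finger_gap: 0.0366
grasp_force: 59.3
```

Request:
move_arm(series=[{"gripper": -1,"delta_pos": [0,0,-0.0015],"delta_rot": [0,0,0]},{"gripper": -1,"delta_pos": [0,0,-0.0015],"delta_rot": [0,0,0]}])

```text
time_s: 10.6
tcp_pos: [0.5347, 0.1371, 0.0469]
eef_rot: [-3.141, -0.0, 1.634]
ft_force: [0.4, -0.3, -1.3]
finger_gap: 0.0362
grasp_force: 59.3
```

Request:
move_arm(series=[{"gripper": -1,"delta_pos": [0,0,-0.0015],"delta_rot": [0,0,0]},{"gripper": -1,"delta_pos": [0,0,-0.0015],"delta_rot": [0,0,0]}])

```text
time_s: 10.85
tcp_pos: [0.5349, 0.137, 0.046]
eef_rot: [3.141, -0.0, 1.633]
ft_force: [-4.0, -1.7, 10.6]
finger_gap: 0.0359
grasp_force: 61.3
```

Request:
move_arm(series=[{"gripper": -1,"delta_pos": [0,0,-0.001],"delta_rot": [0,0,0]},{"gripper": -1,"delta_pos": [0,0,-0.001],"delta_rot": [0,0,0]}])

```text
time_s: 11.1
tcp_pos: [0.535, 0.137, 0.0458]
eef_rot: [3.141, -0.001, 1.633]
ft_force: [-8.7, -3.1, 30.2]
finger_gap: 0.0362
grasp_force: 64.4
```

It's in contact with the trivet at TCP z 0.046. I'll relieve the pressure, then open.

Request:
move_arm(series=[{"gripper": -1,"delta_pos": [0,0,0.002],"delta_rot": [0,0,0]},{"gripper": 0.3,"delta_pos": [0,0,0.002],"delta_rot": [0,0,0]},{"gripper": 1,"delta_pos": [0,0,0.002],"delta_rot": [0,0,0]},{"gripper": 1,"delta_pos": [0,0,0.002],"delta_rot": [0,0,0]},{"gripper": 1,"delta_pos": [0,0,0.002],"delta_rot": [0,0,0]}])

```text
time_s: 11.72
tcp_pos: [0.5346, 0.1371, 0.0464]
eef_rot: [-3.141, 0.0, 1.634]
ft_force: [0.3, -0.1, -0.0]
finger_gap: 0.0854
grasp_force: 0.0
```

Request:
move_arm(series=[{"gripper": 1,"delta_pos": [0,0,0],"delta_rot": [0,0,0]},{"gripper": 1,"delta_pos": [0,0,0.03],"delta_rot": [0,0,0]},{"gripper": 1,"delta_pos": [0,0,0.08],"delta_rot": [0,0,0]},{"gripper": 1,"delta_pos": [0,0,0.14],"delta_rot": [0,0,0]},{"gripper": 1,"delta_pos": [0,0,0.2],"delta_rot": [0,0,0]}])

```text
time_s: 12.35
tcp_pos: [0.5344, 0.1369, 0.2484]
eef_rot: [-3.141, 0.0, 1.633]
ft_force: [1.1, 1.2, 0.1]
finger_gap: 0.0855
grasp_force: 0.0
```

```bash
python3 - <<'E'
from h import *
g=grab('scene'); cv2.imwrite('pics/s5.png',cv2.resize(g['img'][100:300,200:520],None,fx=2.5,fy=2.5)[...,::-1]); print(g['obs']['tcp_pos'],g['obs']['ft_force'],g['obs']['finger_gap'],g['obs']['time_s'])
E
```

```text
[0.53439049 0.13690209 0.24837047] [1.12748761 1.1943581  0.12586348] 0.08550010840752627 12.35
```

View pics/s5.png

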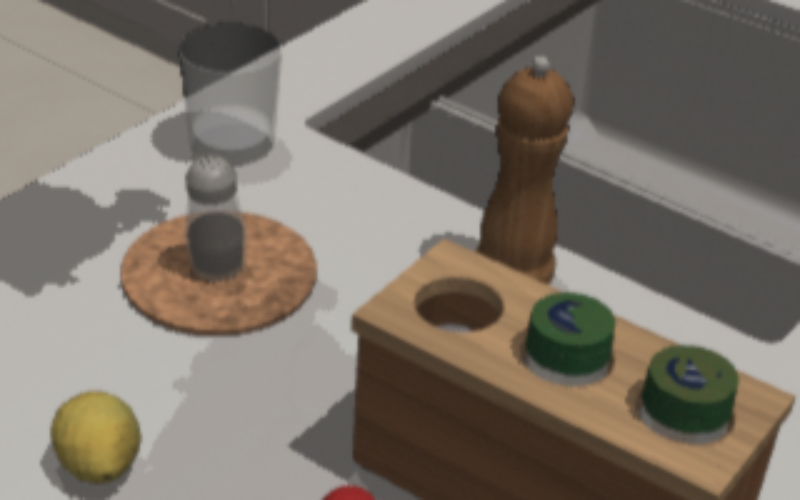

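The shaker stands upright at the middle of the trivet (crop (215,265)). Both jars are still low in their wells and the gripper is clear, so I'm handing it in.

```bash
python3 -c "
from cell import *
print(finish_job())"
```

```text
the job is handed in; nothing more can be done
None
```

I pressed the salt shaker until it unlatched, took it out and stood it upright at the centre of the trivet; both jars stayed latched, and I handed the job in after about 12 s of the 54 s allowed (no verdict came back).

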